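# Hold a handheld device on the analyser's contact plate

## Task

Slide the shutter on top of the bench analyser fully open, then pick up the flat handheld device, feed it upright and foot first down through the narrow slot, and press the sprung contact plate inside down past half of its travel. Finish while still gripping the device and holding it pressed there for the reading: do not let go. Leave the other devices and the bottle standing where they are.

Things in the scene. Friction and masses are not known exactly. Their poses are not given: they have to be found in the camera images.
- analyser: Bench analyser fixed to the table: a black block with a 15 mm grey lid, 180 (x) x 150 (y) mm and 130 mm high, with a grey console 125 mm high along its -y side (from y = -75 to -150 mm) and two 6 mm high guide rails on the lid at y = +-37.5 mm. Origin: on the table straight below the slot's centre; the block reaches from x = -70 to +110 mm. Its z is up; it stands at some yaw.
- slot_mouth (a point): Centre of the slot, at the lid's top face (130 mm above the table). The slot is 22 mm wide (analyser x) by 46 mm long (analyser y), 2 mm more than the device each way (1 mm all round), through a 15 mm thick lid, with a 3 mm bevel around its mouth; the chamber below is roomier. Axes as the analyser's.
- shutter (a joint): Sliding metal shutter that covers the slot, a 44 x 66 x 3 mm plate lying on the lid with a fin on its middle. 0 = closed, 0.05 m = fully open, against its stop; it slides along the analyser's +x axis, with about 1.5 N friction, and stays where it is left. The slot is clear from 0.04 on.
- shutter_fin (a point): Middle of the top edge of the shutter's upright fin, 12 mm thick (analyser x), 30 mm wide (analyser y), standing 22 mm above the shutter plate. It moves with the shutter. The fin can be pinched across its thickness or pushed.
- contact_plate (a joint): Sprung brass plate (30 x 52 mm) inside the analyser, centred under the slot; its top lies 35 mm below the lid's top face at rest. 0 = up (rest), grows as it is pressed down, stop at 0.012 m. About 3 N starts it moving, 8 N holds it fully down; it springs back up when released, and the device's own weight does not press it.
- device: Flat dark-metal handheld device standing upright: body 20 mm thick (its x) x 44 mm wide (its y) x 105 mm high, with a smaller clear mouthpiece 12 x 24 x 20 mm on top (125 mm in all), about 70 to 130 g. Origin: centre of its foot (underside); z up. Either way round fits the slot.
- pen: Bystander: round aluminium pen-shaped device, 26 mm diameter, 116 mm high, standing. Origin: centre of its underside.
- dropper: Bystander: small dropper bottle, 32 mm diameter, 85 mm high, standing. Origin: centre of its underside.
- box_device: Bystander: white box-shaped device, 30 x 50 x 70 mm with a round glass tank on top, 110 mm high in all, standing. Origin: centre of its underside.
Not all that is in view belongs to the job. What is shaped like the device but blue is not meant.

How it is judged:
By the outcome, as a careful person would: the job done as asked, in the order asked, and still so for the second after the job is handed in, while the arm keeps its last pose, push and grip.
It also fails if it takes over 61 s, if anything falls off the work surface, if the arm or the gripper's body presses on something with over 40 N, if the wrist force passes 120 N, or if a joint passes its speed limit or range.

## Robot

A 6-joint arm with a two-finger parallel gripper is mounted at the origin on the work surface. World frame = base frame: x ahead of the robot, y to its left, z up, the work surface at z = 0. Lengths are in mm, angles in degrees, forces in N, time in s.
With the tool pointing down it reaches from about 300 to 850 mm from the base axis. Payload 4.2 kg.
Tool frame: the origin (TCP) lies midway between the tips of the shut fingers; the grasp point (between the pads) lies 19 mm behind it (env.grip_point_offset is the distance from the TCP to the grasp point, in mm); z points along the fingers, x is the direction in which the jaws open and shut, and the axes are right-handed (so a half turn about z gives the same grasp; the last joint's range is limited). The gripper opens to 91 mm and grips with 3 to 60 N. Pads are 32 mm wide; open, the fingers measure 118 mm over their backs; the gripper's body (76 mm by 178 mm) begins 60 mm behind the grasp point.
Start: joints at [74.026, 18.312, 89.639, -0, 72.044, -1.146], TCP at [147.156, 555.867, 213.976] pointing down, gripper open.
Joint ranges: [-177.97, 177.97], [-48.28, 115.42], [12.27, 149.76], [-77.06, 257.06], [2.81, 150.46], [-146.56, 146.56]. Speed limits (degrees/s): [147.25, 147.25, 180, 180, 180, 180].

## Interface

Orientations are given as [roll, pitch, yaw] about the fixed x, y, z axes, in that order (R = Rz(yaw) Ry(pitch) Rx(roll)).
In Python, from workcell import env gives the robot as it stands.
- The arm moves only by the shell command python3 -m pendant 'ROWS' [FORCE]. ROWS is JSON, a list of rows, each an object with "xyz": the shift along the tool's x, y, z in m, a list of three; "roll": the turn about the tool's z in degrees; "jaw": the closure, from 0 (fully open) to 1 (shut). A call has exactly 8 rows; each row is the pose to reach, as a shift and turn from the pose commanded when the call began, along the tool's axes at that moment; what a row does not reach only later rows make up. A row lasts 1/8 s, in which the tool goes at most 62.5 mm and 10.7 degrees, less where a joint would pass 70% of its speed; a pose out of reach is approached as far as the arm can. A call with a gripper value outside its range is refused whole. The fingers move at their own pace and stop on an object; FORCE is the grip in N (left out, the last holds). Time passes only in rows, so rows that repeat a pose let the fingers close, or fill a call up. It gives the time, the measured TCP pose, the force and the opening at its end, in the units of the state.
- env.state(): the state, without advancing time (a new reading comes with each control period).
- env.grab_frame(name): name is "scene" or "top" or "wrist"; returns (picture, depth): 420x560x3 uint8, blue, green, red; 420x560 float32, mm along the optical axis (not along the pixel's ray), 0 where there is no reading.
- env.camera_params(name): a dict with "camera_matrix" (3x3 intrinsics, pixels), "cam_to_world" (4x4, takes a point from camera to world coordinates); the wrist camera has in their place "hand_eye" (4x4, takes a point from camera to tool coordinates, whose origin is the TCP and whose axes are the tool frame's). Camera axes: x right, y up, looking along -z (the intrinsics and any distortion apply to the point x, -y, -z); pixel columns grow to the right and rows downward; lengths in mm; the calibration is good to about 2 mm. A picture is of the moment at which its call begins: read the wrist's pose just before it. camera_params takes no time and is no camera call.
- env.job_done(): hands the job in, once; it reports no verdict.
The state is a dict: "time_s": time; "qpos": joint angles; "qvel": joint speeds; "effort": joint torques, N m; "ee_pos": TCP position; "ee_rot": TCP orientation; "force": force on the tool from outside, world axes, zero at the start; "torque": the same for the moment, N m; "gripper_width": finger opening in mm.
Only numpy, scipy, OpenCV 4.12 (cv2) and the standard library are available. Lean on these libraries where they do the work, as an engineer would, in place of code of your own. Each camera call takes 0.05 s, during which the arm holds its last target. There are 200 camera calls.

## Working session

There is one attempt and no reset: what is moved stays moved. The work goes in short steps, Python scripts to look and compute and a shell command to move; the robot and the scene stay as the last step left them, time stands still between calls to the robot, and variables do not carry over. Pictures are saved under pics/ and viewed, about 8 in all and at most 12, crops included, and the job is handed in when it is done.

```bash
mkdir -p pics; ls; cat > h.py <<'E'
import numpy as np, cv2
from workcell import env
from scipy.spatial.transform import Rotation as R
def grab(n,f):
    s=env.state(); p,d=env.grab_frame(n); cv2.imwrite(f'pics/{f}.png',p)
    c=env.camera_params(n); K=np.array(c['camera_matrix'])
    if 'cam_to_world' in c: T=np.array(c['cam_to_world'])
    else:
        T=np.eye(4); T[:3,:3]=R.from_euler('xyz',s['ee_rot'],degrees=True).as_matrix(); T[:3,3]=s['ee_pos']; T=T@np.array(c['hand_eye'])
    np.savez(f'pics/{f}.npz',p=p,d=d,K=K,T=T); return p,d,K,T
def load(f):
    z=np.load(f'pics/{f}.npz'); return z['p'],z['d'],z['K'],z['T']
def cloud(d,K,T):
    v,u=np.mgrid[:d.shape[0],:d.shape[1]]
    P=np.stack([(u-K[0,2])/K[0,0]*d,-(v-K[1,2])/K[1,1]*d,-d],-1)
    return P@T[:3,:3].T+T[:3,3]
def px(P,K,T):
    q=(np.asarray(P)-T[:3,3])@T[:3,:3]; return K[0,0]*q[...,0]/-q[...,2]+K[0,2], K[1,1]*-q[...,1]/-q[...,2]+K[1,2]
E
python3 - <<'E'
from h import *
print(env.state()); print(env.camera_params('top'),env.camera_params('wrist'))
a=grab('top','top1')[0]; b=grab('scene','scene1')[0]
E
```

```text
pics
{'time_s': 0.0, 'qpos': array([ 7.40243361e+01,  1.83525906e+01,  8.97075211e+01, -1.97691473e-03,
        7.20435718e+01, -1.14548985e+00]), 'qvel': array([-0.16690877,  0.04829083,  0.10011989,  0.00276161,  0.07038242,
        0.01024587]), 'effort': array([ 3.08652190e-03, -4.12452614e+01, -2.31975532e+01,  7.29665207e-02,
        4.57868027e-02, -1.59408901e-04]), 'ee_pos': array([147.03852283, 555.35086257, 213.10321163]), 'ee_rot': array([-1.79999806e+02,  1.03700347e-01,  7.51704373e+01]), 'force': array([0.28289389, 0.81741764, 0.71570338]), 'torque': array([0.00987763, 0.01543638, 0.01333935]), 'gripper_width': 91.36614143883817}
{'camera_matrix': array([[461.42294825,   0.        , 278.57364218],
       [  0.        , 461.42294825, 212.06471292],
       [  0.        ,   0.        ,   1.        ]]), 'cam_to_world': array([[ 5.29541459e-03,  9.97158059e-01, -7.51516064e-02,
         4.67754243e+02],
       [-9.99827624e-01,  3.94220151e-03, -1.81433750e-02,
         5.96599382e+01],
       [-1.77955498e-02,  7.52347287e-02,  9.97007048e-01,
         1.10403279e+03],
       [ 0.00000000e+00,  0.00000000e+00,  0.00000000e+00,
         1.00000000e+00]])} {'camera_matrix': array([[331.02904369,   0.        , 278.02425288],
       [  0.        , 331.02904369, 216.00685847],
       [  0.        ,   0.        ,   1.        ]]), 'hand_eye': array([[ 9.99999372e-01,  9.35251863e-04,  6.17629816e-04,
        -6.24259057e-01],
       [ 1.06648352e-03, -9.63481091e-01, -2.67774252e-01,
        -7.53568231e+01],
       [ 3.44638281e-04,  2.67774742e-01, -9.63481483e-01,
        -1.70507083e+02],
       [ 0.00000000e+00,  0.00000000e+00,  0.00000000e+00,
         1.00000000e+00]])}
```

View pics/top1.png

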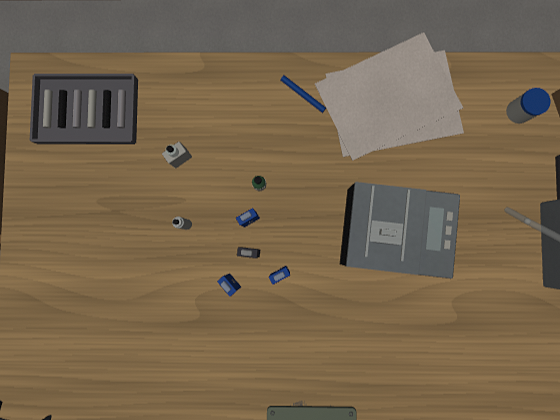

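View pics/scene1.png

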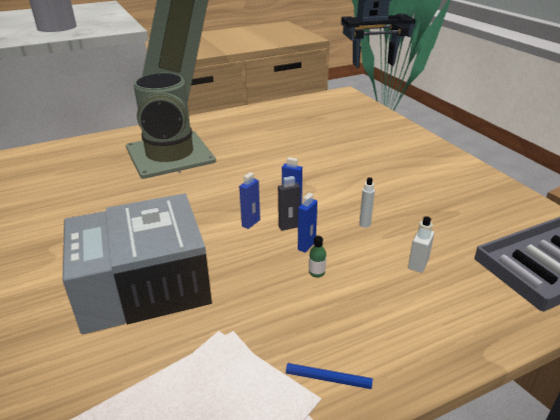

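```bash
python3 - <<'E'
from h import *
p,d,K,T=load('top1'); P=cloud(d,K,T)
def rect(m,n):
    pts=P[m][:,:2].astype(np.float32); r=cv2.minAreaRect(pts); print(n,m.sum(),np.round(P[m].mean(0),1),'rect',np.round(r[0],1),np.round(r[1],1),round(r[2],1))
v,u=np.mgrid[:420,:560]
box=lambda a,b,c,e:(u>=a)&(u<b)&(v>=c)&(v<e)
Z=P[...,2]
rect(box(335,470,175,285)&(Z>115)&(Z<133),'lid+console')
rect(box(335,470,175,285)&(Z>127.5)&(Z<141),'lid')
rect(box(365,405,215,250)&(Z>146),'fin')
for n,b in dict(dev=(235,262,244,262),blueA=(233,262,205,230),blueB=(266,293,263,287),blueC=(215,243,272,300),green=(248,270,173,193)).items():
    m=box(*b)&(Z>60); rect(m,n+' all'); rect(box(*b)&(Z>98)&(Z<109),n+' body'); print(Z[m].max() if m.any() else 0)
c=cv2.resize(p[170:305,205:305],None,fx=4,fy=4,interpolation=cv2.INTER_CUBIC); e=cv2.resize(p[175:285,340:465],None,fx=3.2,fy=3.2,interpolation=cv2.INTER_CUBIC)
o=np.zeros((540,800,3),np.uint8); o[:,:400]=c; o[:e.shape[0],400:]=e; cv2.imwrite('pics/crop.png',o)
E
```

```text
lid+console 7641 [ 503.3 -190.8  128.8] rect [ 504.6 -186. ] [225.9 180.1] 83.6
lid 6579 [ 507.  -159.6  131.4] rect [ 504.8 -184.4] [222.7 180.1] 83.6
fin 100 [ 496.7 -134.2  212.9] rect [488.  -50.6] [ 16.9 223.5] 6.1
dev all 203 [455.  142.8 124.9] rect [455.1 113.5] [ 22.3 108.3] 1.6
dev body 124 [454.6 144.9 105.8] rect [454.6 145.8] [43.4 19.9] 83.8
1104.0327895744174
blueA all 222 [530.7 146.1 116.9] rect [497.2 116.8] [120.2  45.5] 42.0
blueA body 115 [532.  147.3 105.6] rect [532.7 148.6] [20.  43.8] 31.7
1104.0327895744174
blueB all 207 [407.6  76.  124.8] rect [422.5  66.4] [35.4 84.3] 58.7
blueB body 120 [405.9  76.4 105.5] rect [405.7  76. ] [20.1 43.1] 27.8
1104.0327895744174
blueC all 249 [386.8 183.8 130.4] rect [428.  133.5] [ 43.3 164.9] 38.8
blueC body 119 [384.3 187.8 105.8] rect [383.  189.6] [43.6 20.4] 40.1
1104.0327895744174
green all 88 [605.7 121.6 133.8] rect [545.4 100.8] [174.1  24. ] 20.1
green body 0 [nan nan nan] rect [0. 0.] [0. 0.] 0.0
1104.0327895744174<stdin>:4: RuntimeWarning: Mean of empty slice.
  ret = um.true_divide(
```

View pics/crop.png

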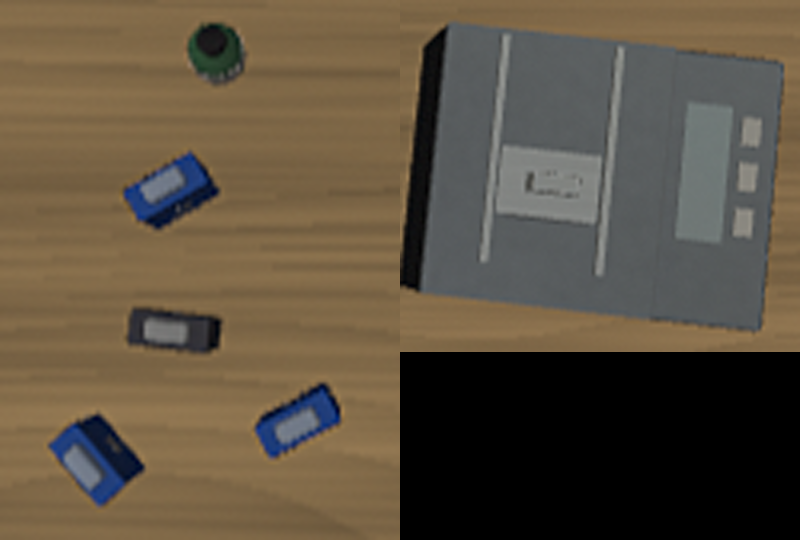

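```bash
cat >> h.py <<'E'
def shift(t,yaw):
    s=env.state(); M=R.from_euler('xyz',s['ee_rot'],degrees=True).as_matrix()
    print('t',round(s['time_s'],2),'ee',np.round(s['ee_pos'],1),np.round(s['ee_rot'],2),'F',np.round(s['force'],1),'w',round(s['gripper_width'],1))
    r=-(yaw-s['ee_rot'][2]); r=(r+180)%360-180
    print('shift m',np.round(M.T@(np.array(t)-s['ee_pos'])/1000,4),'roll',round(r,2))
E
python3 - <<'E'
from h import *
p,d,K,T=load('top1'); P=cloud(d,K,T); Z=P[...,2]; v,u=np.mgrid[:420,:560]
b=(u>=365)&(u<405)&(v>=210)&(v<250)&(d>0)
for lo,hi in ((148,160),(132,134.9),(135,137.5)):
    m=b&(Z>lo)&(Z<hi); print(lo,m.sum(),P[m].mean(0).round(1) if m.any() else '', cv2.minAreaRect(P[m][:,:2].astype(np.float32)) if m.any() else '')
shift([489,-146,240],-6.4)
E
```

```text
148 89 [ 498.6 -146.7  156.2] ((498.6947021484375, -147.20803833007812), (29.696989059448242, 11.977497100830078), 83.82230377197266)
132 501 [ 503.2 -145.7  133.4] ((505.1524963378906, -144.96435546875), (81.94581604003906, 82.82356262207031), 89.34112548828125)
135 271 [ 499.9 -142.2  136. ] ((505.23992919921875, -144.7564239501953), (81.59326934814453, 81.18083190917969), 0.3033316135406494)
t 0.1 ee [147.  555.4 213.2] [-1.800e+02  9.000e-02  7.517e+01] F [ 0.6  0.2 -0.5] w 91.3
shift m [-0.5906  0.5101 -0.0259] roll 81.57
```

```bash
python3 -m pendant '[{"xyz":[-0.045,0.039,-0.02],"roll":10,"jaw":0.2},{"xyz":[-0.09,0.078,-0.026],"roll":20,"jaw":0.55},{"xyz":[-0.135,0.117,-0.026],"roll":30,"jaw":0.55},{"xyz":[-0.18,0.155,-0.026],"roll":40,"jaw":0.55},{"xyz":[-0.225,0.194,-0.026],"roll":50,"jaw":0.55},{"xyz":[-0.27,0.233,-0.026],"roll":60,"jaw":0.55},{"xyz":[-0.315,0.272,-0.026],"roll":70,"jaw":0.55},{"xyz":[-0.36,0.311,-0.026],"roll":80,"jaw":0.55}]' 12; python3 -c "
from h import *
shift([498,-146,190],-6.4)"
```

```text
time_s: 1.1
ee_pos: [356.0, 126.5, 239.9]
ee_rot: [-180.0, -0.0, -5.1]
force: [0.3, 0.2, -0.8]
gripper_width: 41.0
t 1.1 ee [356.  126.5 239.9] [-1.7998e+02 -2.0000e-02 -5.1400e+00] F [ 0.3  0.2 -0.8] w 41.0
shift m [0.1658 0.2586 0.0499] roll 1.26
```

```bash
python3 -m pendant '[{"xyz":[0.033,0.052,0.0],"roll":1.3,"jaw":0.55},{"xyz":[0.066,0.104,0.0],"roll":1.3,"jaw":0.55},{"xyz":[0.099,0.156,0.01],"roll":1.3,"jaw":0.55},{"xyz":[0.132,0.207,0.03],"roll":1.3,"jaw":0.55},{"xyz":[0.166,0.259,0.05],"roll":1.3,"jaw":0.55},{"xyz":[0.166,0.259,0.05],"roll":1.3,"jaw":0.55},{"xyz":[0.166,0.259,0.05],"roll":1.3,"jaw":0.55},{"xyz":[0.166,0.259,0.05],"roll":1.3,"jaw":0.55}]' 12; python3 - <<'E'
from h import *
p,d,K,T=grab('wrist','w1'); P=cloud(d,K,T); Z=P[...,2]
m=(Z>148)&(Z<160)&(d>0)&(np.hypot(P[...,0]-498,P[...,1]+147)<30)
print(m.sum(), cv2.minAreaRect(P[m][:,:2].astype(np.float32)) if m.any() else '')
shift([498,-147,141],-6.4)
E
```

```text
time_s: 2.1
ee_pos: [498.9, -142.6, 190.5]
ee_rot: [-180.0, -0.0, -6.1]
force: [0.2, 0.7, 0.2]
gripper_width: 41.3
783 ((501.775146484375, -150.03965759277344), (30.06610107421875, 11.421612739562988), 83.83611297607422)
t 2.15 ee [ 499.  -142.6  190.6] [-1.7999e+02 -5.0000e-02 -6.0400e+00] F [-0.2  0.4  0.9] w 41.0
shift m [-0.0005  0.0045  0.0496] roll 0.36
```

View pics/w1.png

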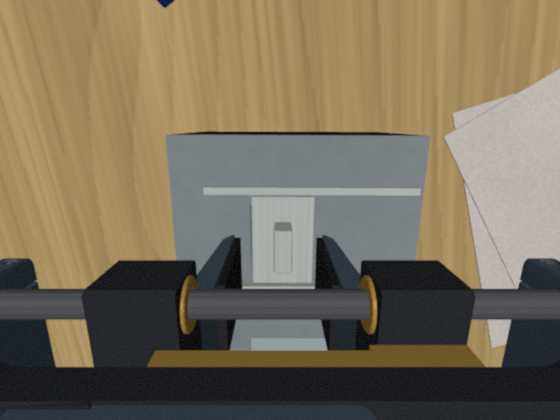

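```bash
python3 -m pendant '[{"xyz":[0.001,0.006,0.025],"roll":0.2,"jaw":0.55},{"xyz":[0.001,0.006,0.0495],"roll":0.2,"jaw":0.55},{"xyz":[0.001,0.006,0.0495],"roll":0.2,"jaw":0.55},{"xyz":[0.001,0.006,0.0495],"roll":0.2,"jaw":0.9},{"xyz":[0.001,0.006,0.0495],"roll":0.2,"jaw":1},{"xyz":[0.001,0.006,0.0495],"roll":0.2,"jaw":1},{"xyz":[0.001,0.006,0.0495],"roll":0.2,"jaw":1},{"xyz":[0.001,0.006,0.0495],"roll":0.2,"jaw":1}]' 12; python3 -c "
from h import *
shift([500,-149,141],-6.2)"
```

```text
time_s: 3.15
ee_pos: [500.3, -149.9, 141.2]
ee_rot: [-180.0, -0.1, -6.3]
force: [0.5, 0.5, 4.5]
gripper_width: 11.8
t 3.15 ee [ 500.3 -149.9  141.2] [-1.80e+02 -1.00e-01 -6.33e+00] F [0.5 0.5 4.5] w 11.8
shift m [-0.0004 -0.0009  0.0002] roll -0.13
```

```bash
python3 -m pendant '[{"xyz":[0.008,0,0],"roll":0,"jaw":1},{"xyz":[0.016,0,0],"roll":0,"jaw":1},{"xyz":[0.024,0,0],"roll":0,"jaw":1},{"xyz":[0.03,0,0],"roll":0,"jaw":1},{"xyz":[0.034,0,0],"roll":0,"jaw":1},{"xyz":[0.038,0,0],"roll":0,"jaw":1},{"xyz":[0.04,0,0],"roll":0,"jaw":1},{"xyz":[0.04,0,0],"roll":0,"jaw":1}]' 12; python3 -m pendant '[{"xyz":[0.001,0,0],"roll":0,"jaw":1},{"xyz":[0.002,0,0],"roll":0,"jaw":1},{"xyz":[0.003,0,0],"roll":0,"jaw":1},{"xyz":[0.004,0,0],"roll":0,"jaw":1},{"xyz":[0.005,0,0],"roll":0,"jaw":1},{"xyz":[0.006,0,0],"roll":0,"jaw":1},{"xyz":[0.006,0,0],"roll":0,"jaw":1},{"xyz":[0.006,0,0],"roll":0,"jaw":1}]' 12
```

```text
time_s: 4.15
ee_pos: [539.8, -154.3, 141.2]
ee_rot: [-180.0, -0.1, -6.3]
force: [-1.1, 1.3, 6.1]
gripper_width: 12.0
time_s: 5.15
ee_pos: [541.1, -154.4, 141.1]
ee_rot: [-180.0, 0.5, -6.3]
force: [-11.3, 1.2, 12.9]
gripper_width: 12.2
```

```bash
python3 -m pendant '[{"xyz":[-0.004,0,0],"roll":0,"jaw":0.5},{"xyz":[-0.004,0,0],"roll":0,"jaw":0.5},{"xyz":[-0.004,0,0],"roll":0,"jaw":0.5},{"xyz":[-0.004,0,-0.025],"roll":0,"jaw":0.5},{"xyz":[-0.025,0.01,-0.05],"roll":0,"jaw":0.5},{"xyz":[-0.054,0.015,-0.05],"roll":0,"jaw":0.5},{"xyz":[-0.054,0.015,-0.05],"roll":0,"jaw":0.5},{"xyz":[-0.054,0.015,-0.05],"roll":0,"jaw":0.5}]' 12; python3 - <<'E'
from h import *
p,d,K,T=grab('wrist','w2'); P=cloud(d,K,T); Z=P[...,2]
shift([491,-150,190],-6.2)
u,v=px([491,-150,130],K,T); print(u,v)
m=(Z>148)&(Z<160)&(d>0)&(np.hypot(P[...,0]-541,P[...,1]+154)<30)
print('fin',m.sum(), cv2.minAreaRect(P[m][:,:2].astype(np.float32)) if m.any() else '')
u,v=int(u),int(v); c=p[v-60:v+60,u-80:u+80]; cv2.imwrite('pics/c2.png',cv2.resize(c,None,fx=5,fy=5,interpolation=cv2.INTER_CUBIC)); print('origin',u-80,v-60)
m=(Z<110)&(d>0)&(np.hypot(P[...,0]-491,P[...,1]+150)<32); print('hole',m.sum(),cv2.minAreaRect(P[m][:,:2].astype(np.float32)), Z[m].min())
E
```

```text
time_s: 6.15
ee_pos: [490.8, -164.0, 190.3]
ee_rot: [-180.0, -0.0, -6.3]
force: [0.4, 0.2, -0.3]
gripper_width: 45.5
t 6.2 ee [ 490.9 -163.9  190.2] [-1.7999e+02 -3.0000e-02 -6.3200e+00] F [ 0.2 -1.4 -0.3] w 45.3
shift m [-0.0015 -0.0139  0.0002] roll -0.12
276.0629210968162 211.6897759776169
fin 939 ((540.9777221679688, -154.89051818847656), (30.421968460083008, 12.307875633239746), 83.38509368896484)
origin 196 151
hole 1498 ((491.20404052734375, -153.75198364257812), (44.02546691894531, 23.642684936523438), 83.56639099121094) 92.28404840678405
```

View pics/c2.png

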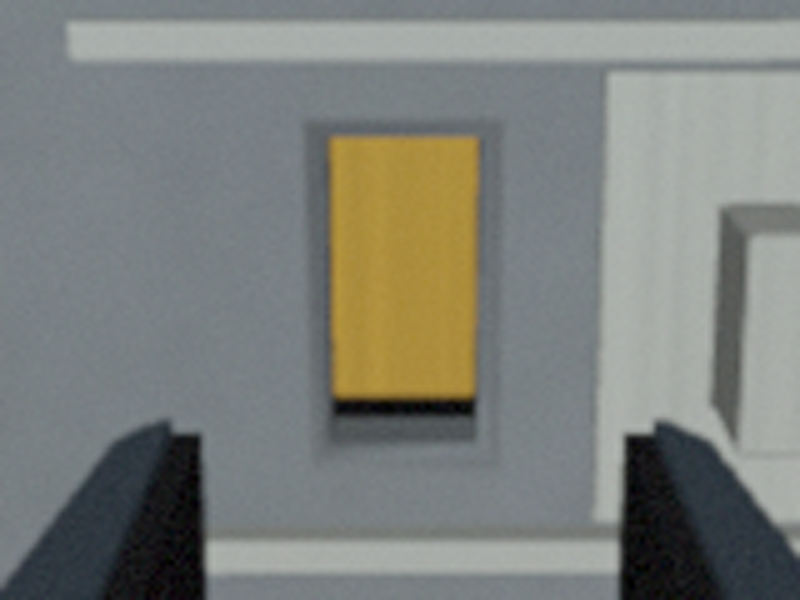

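```bash
cat >> h.py <<'E'
def bp(u,v,z,K,T):
    r=T[:3,:3]@np.array([(u-K[0,2])/K[0,0],-(v-K[1,2])/K[1,1],-1]); return T[:3,3]+r*(z-T[2,3])/r[2]
E
python3 - <<'E'
from h import *
p,d,K,T=load('w2')
M=R.from_euler('z',-6.3,degrees=True).as_matrix()
def q(l,z):
    w=np.array([bp(195.6+x/5,150.6+y/5,z,K,T) for x,y in l]); c=w.mean(0); print(c.round(1), ((w-c)@M).round(1).tolist())
q([(306,122),(502,122),(497,463),(316,463)],130)
q([(329,135),(479,135),(475,440),(333,440)],127)
P=cloud(d,K,T); Z=P[...,2]
# lid outline check
m=(Z>127)&(Z<132)&(d>0); r=cv2.minAreaRect(P[m][:,:2].astype(np.float32)); print(r)
E
```

```text
[ 491.6 -148.8  130. ] [[-13.8, 25.4, 0.0], [13.6, 25.3, 0.0], [13.5, -25.4, 0.0], [-13.3, -25.3, 0.0]]
[ 491.4 -148.7  127. ] [[-10.6, 22.9, 0.0], [10.7, 22.9, 0.0], [10.5, -22.9, 0.0], [-10.7, -22.9, 0.0]]
((509.16986083984375, -172.73353576660156), (192.47738647460938, 181.1188507080078), 83.631103515625)
```

```bash
python3 -m pendant '[{"xyz":[-0.013,-0.055,0],"roll":0,"jaw":0.5},{"xyz":[-0.026,-0.112,0],"roll":0,"jaw":0.5},{"xyz":[-0.04,-0.17,0],"roll":0,"jaw":0.5},{"xyz":[-0.053,-0.23,0.0],"roll":0,"jaw":0.5},{"xyz":[-0.066,-0.288,0.012],"roll":0,"jaw":0.5},{"xyz":[-0.066,-0.288,0.012],"roll":0,"jaw":0.5},{"xyz":[-0.066,-0.288,0.012],"roll":0,"jaw":0.5},{"xyz":[-0.066,-0.288,0.012],"roll":0,"jaw":0.5}]' 12; python3 - <<'E'
from h import *
p,d,K,T=grab('wrist','w3'); P=cloud(d,K,T); Z=P[...,2]
shift([457,143,61],-6.3)
n=np.hypot(P[...,0]-457,P[...,1]-143)<35
for a,b in ((100,108),(121,128)):
    m=(Z>a)&(Z<b)&(d>0)&n; print(m.sum(), Z[m].mean(), cv2.minAreaRect(P[m][:,:2].astype(np.float32)))
cv2.imwrite('pics/c3.png',cv2.resize(p[100:330,120:440],None,fx=2.5,fy=2.5,interpolation=cv2.INTER_CUBIC))
E
```

```text
time_s: 7.2
ee_pos: [456.8, 128.6, 178.5]
ee_rot: [180.0, -0.0, -6.4]
force: [0.6, -1.2, -0.5]
gripper_width: 45.6
t 7.25 ee [456.7 128.5 178.6] [ 1.80e+02 -2.00e-02 -6.45e+00] F [ 0.3 -0.2 -0.2] w 45.5
shift m [-0.0014 -0.0144  0.1176] roll -0.15
883 104.54530976642384 ((457.3819580078125, 143.38088989257812), (43.85346221923828, 19.513988494873047), 83.17654418945312)
524 124.29195068537285 ((457.0097351074219, 143.451171875), (23.304546356201172, 11.362813949584961), 83.79623413085938)
```

View pics/c3.png

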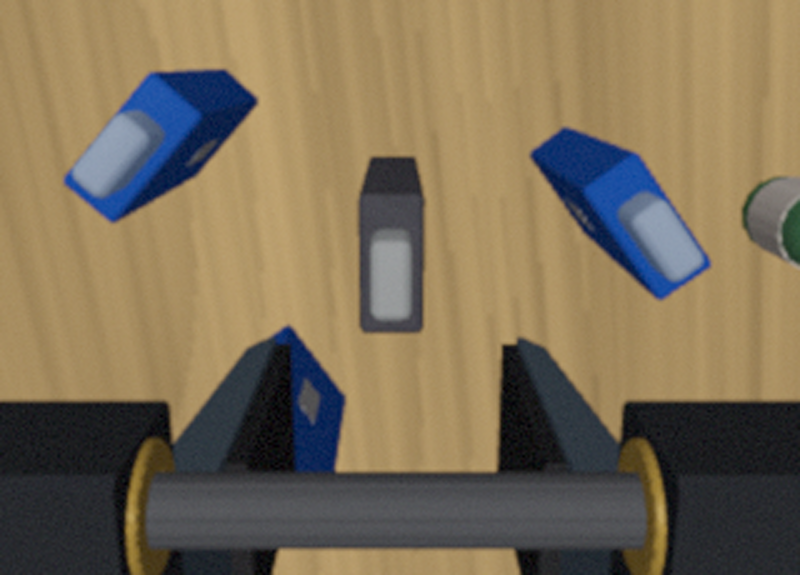

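```bash
python3 -m pendant '[{"xyz":[-0.001,-0.015,0],"roll":0,"jaw":0.5},{"xyz":[-0.001,-0.015,0.03],"roll":0,"jaw":0.5},{"xyz":[-0.001,-0.015,0.075],"roll":0,"jaw":0.5},{"xyz":[-0.001,-0.015,0.117],"roll":0,"jaw":0.5},{"xyz":[-0.001,-0.015,0.117],"roll":0,"jaw":0.5},{"xyz":[-0.001,-0.015,0.117],"roll":0,"jaw":0.9},{"xyz":[-0.001,-0.015,0.117],"roll":0,"jaw":1},{"xyz":[-0.001,-0.015,0.117],"roll":0,"jaw":1}]' 40;  python3 -m pendant '[{"xyz":[0,0,0],"roll":0,"jaw":1},{"xyz":[0,0,0],"roll":0,"jaw":1},{"xyz":[0,0,-0.03],"roll":0,"jaw":1},{"xyz":[0,0,-0.07],"roll":0,"jaw":1},{"xyz":[0,0,-0.11],"roll":0,"jaw":1},{"xyz":[0,0,-0.15],"roll":0,"jaw":1},{"xyz":[0,0,-0.165],"roll":0,"jaw":1},{"xyz":[0,0,-0.165],"roll":0,"jaw":1}]' 40; python3 - <<'E'
from h import *
p,d,K,T=grab('wrist','w4'); P=cloud(d,K,T); Z=P[...,2]
s=env.state(); e=s['ee_pos']
shift([e[0],e[1],e[2]],-6.35)
n=np.hypot(P[...,0]-e[0],P[...,1]-e[1])<35
zz=e[2]+19
for a,b in ((zz+20,zz+29),(zz+41,zz+49)):
    m=(Z>a)&(Z<b)&(d>0)&n
    if m.any(): print(m.sum(), Z[m].mean(), cv2.minAreaRect(P[m][:,:2].astype(np.float32)))
cv2.imwrite('pics/c4.png',cv2.resize(p[150:380,120:440],None,fx=2.5,fy=2.5,interpolation=cv2.INTER_CUBIC))
E
```

```text
time_s: 8.25
ee_pos: [457.8, 145.0, 62.8]
ee_rot: [-179.9, -0.2, -6.3]
force: [-0.4, 0.8, 3.8]
gripper_width: 19.9
time_s: 9.25
ee_pos: [456.9, 144.7, 226.6]
ee_rot: [-180.0, -0.1, -6.3]
force: [-0.0, -0.6, -1.5]
gripper_width: 20.0
t 9.3 ee [456.2 144.4 225.4] [ 1.7997e+02  9.0000e-02 -6.3300e+00] F [ 0.5  0.8 -0.9] w 19.7
shift m [0. 0. 0.] roll 0.02
2320 268.5103904594728 ((456.95556640625, 143.42742919921875), (44.12214660644531, 39.321990966796875), 83.9836196899414)
1140 288.387129335592 ((457.3022766113281, 148.0069122314453), (27.948104858398438, 31.405292510986328), 83.62413024902344)
```

View pics/c4.png

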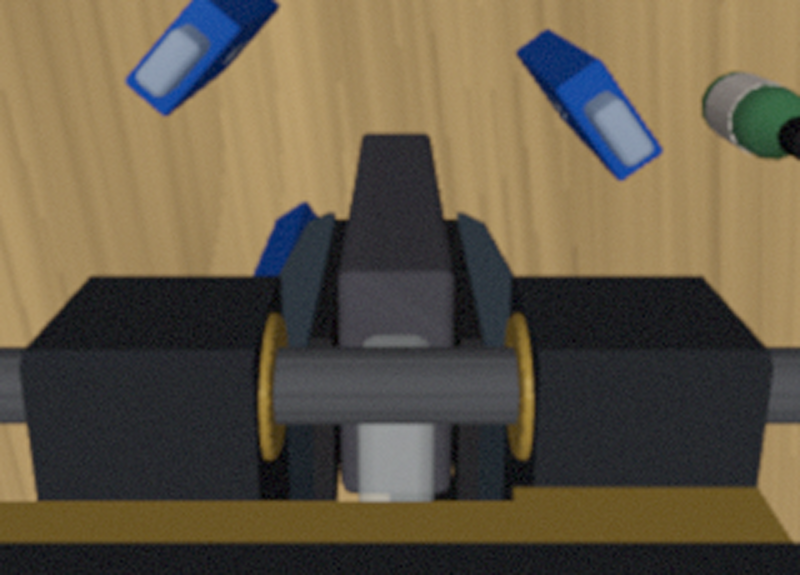

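```bash
python3 -m pendant '[{"xyz":[0.012,0.05,0],"roll":0,"jaw":1},{"xyz":[0.024,0.105,0],"roll":0,"jaw":1},{"xyz":[0.037,0.16,0],"roll":0,"jaw":1},{"xyz":[0.05,0.215,0],"roll":0,"jaw":1},{"xyz":[0.062,0.265,0],"roll":0,"jaw":1},{"xyz":[0.067,0.2865,0],"roll":0,"jaw":1},{"xyz":[0.067,0.2865,0.012],"roll":0,"jaw":1},{"xyz":[0.067,0.2865,0.018],"roll":0,"jaw":1}]' 40; cat > m.py <<'E'
from h import *
import sys
E=[];S=[]
for i in range(6):
    s=env.state(); E.append(np.r_[s['ee_pos'],s['ee_rot'][2]]); p,d,K,T=grab('wrist',sys.argv[1])
    P=cloud(d,K,T); Z=P[...,2]; e=s['ee_pos']
    n=np.hypot(P[...,0]-e[0],P[...,1]-e[1])<35
    m=(Z>e[2]+39)&(Z<e[2]+48)&(d>0)&n
    r=cv2.minAreaRect(P[m][:,:2].astype(np.float32)); S.append(r[0])
print('ee',np.mean(E,0).round(2),np.std(E,0).round(2),'dev',np.mean(S,0).round(2),r[1],r[2])
M=np.mean(E,0); print('err to slot (tool mm)',R.from_euler('xyz',[180,0,M[3]],degrees=True).as_matrix().T[:2,:2]@(np.array([491.4,-147.7])-M[:2]), 'force',s['force'].round(1),'w',s['gripper_width'])
cv2.imwrite(f'pics/c{sys.argv[1]}.png',cv2.resize(p[130:330,140:420],None,fx=2.8,fy=2.8,interpolation=cv2.INTER_CUBIC))
E
python3 m.py 5
```

```text
time_s: 10.3
ee_pos: [490.5, -146.4, 205.9]
ee_rot: [-179.9, 0.3, -6.3]
force: [0.8, 0.3, -1.3]
gripper_width: 19.6
ee [ 491.07 -146.35  207.03   -6.27] [0.6  0.19 1.04 0.03] dev [ 491.01 -147.45] (44.23748016357422, 38.90182876586914) 82.46031951904297
err to slot (tool mm) [0.47965178 1.30239221] force [ 0.4 -0.1 -0.8] w 19.913078263614825
```

View pics/c5.png

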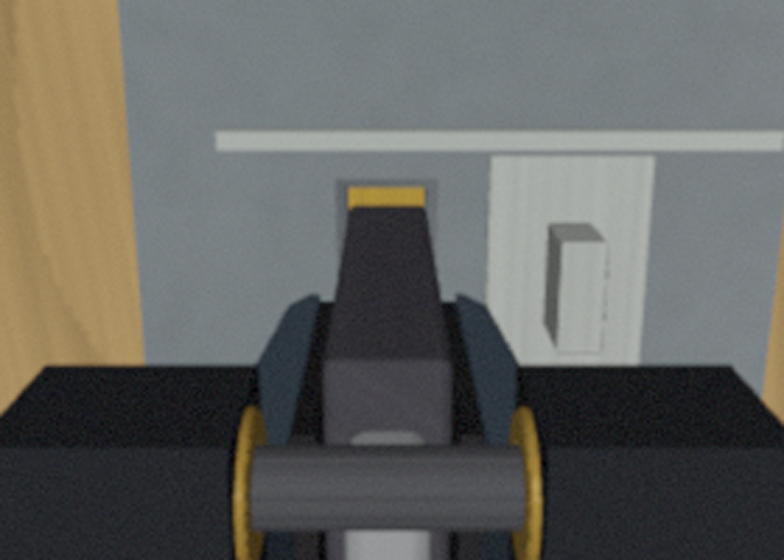

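```bash
python3 - <<'E'
from h import *
p,d,K,T=load('5')
ax=R.from_euler('z',-6.3,degrees=True).as_matrix()
f=lambda x,y,z: (bp(139.7+x/2.8,129.7+y/2.8,z,K,T)@ax).round(1)
print('foot',f(349,208,145),f(425.5,208,145)); print('slot127',f(348,186,127),f(426,186,127)); print('bev130',f(337,180,130),f(437,180,130))
print('center ref', (np.array([491.5,-148.8,0])@ax).round(1))
c=cv2.resize(p[185:215,255:305],None,fx=14,fy=14,interpolation=cv2.INTER_CUBIC); cv2.imwrite('pics/c5b.png',c)
E
```

```text
foot [495.1 -72.9 145. ] [514.9 -72.9 145. ]
slot127 [494.1 -71.  127. ] [515.8 -71.  127. ]
bev130 [491.3 -68.6 130. ] [518.6 -68.6 130. ]
center ref [504.9 -94.    0. ]
```

View pics/c5b.png

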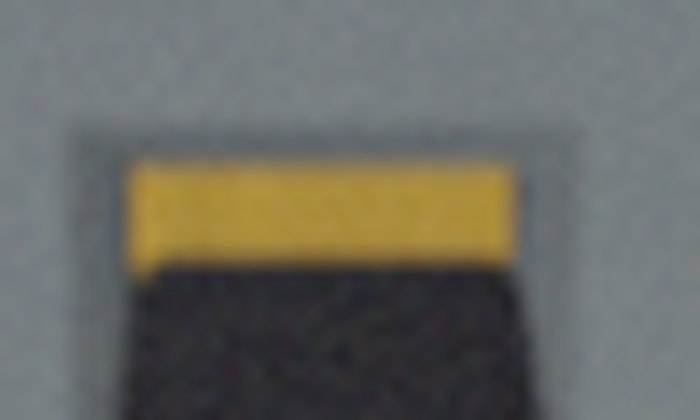

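```bash
python3 - <<'E'
from h import *
ax=R.from_euler('z',-6.3,degrees=True).as_matrix()
p,d,K,T=load('w3')
f=lambda x,y,z: (bp(119.8+x/2.5,99.8+y/2.5,z,K,T)@ax).round(1)
print('pre body top', f(360,193,105),f(423,193,105),f(360,331,105),f(423,331,105)); print('pre foot', f(370,157,0),f(416,157,0)); print('dep',(np.array([457.2,143.4,0])@ax).round(1))
p,d,K,T=load('5')
f=lambda x,y,z: (bp(139.7+x/2.8,129.7+y/2.8,z,K,T)@ax).round(1)
print('held top',f(325,360,250),f(448,360,250)); P=cloud(d,K,T)@ax
u=276
for v in range(190,290,6): print(v,P[v,u].round(1),end=' ')
E
```

```text
pre body top [429.5 215.  105. ] [448.2 214.9 105. ] [428.9 172.  105. ] [448.4 171.9 105. ]
pre foot [429.4 213.9   0. ] [448.7 213.8   0. ]
dep [438.7 192.7   0. ]
held top [495.6 -71.3 250. ] [514.  -71.3 250. ]
190 [503.5 -65.6 129.6] 196 [503.5 -70.6 128. ] 202 [503.3 -83.2  94.5] 208 [503.6 -71.6 162.4] 214 [503.7 -71.7 177.5] 220 [503.8 -71.8 190.7] 226 [503.9 -71.4 204. ] 232 [503.9 -71.9 213. ] 238 [504.9 -17.1 379. ] 244 [504.  -71.6 232. ] 250 [504.  -71.3 240.3] 256 [504.1 -71.5 247. ] 262 [504.1 -72.8 250.3] 268 [504.1 -75.5 250.4] 274 [504.1 -77.9 251.1] 280 [504.1 -80.7 251. ] 286 [504.1 -81.4 255.2]
```

```bash
python3 -m pendant '[{"xyz":[0,0,0.004],"roll":0,"jaw":1},{"xyz":[0,0,0.008],"roll":0,"jaw":1},{"xyz":[0,0,0.011],"roll":0,"jaw":1},{"xyz":[0,0,0.014],"roll":0,"jaw":1},{"xyz":[0,0,0.016],"roll":0,"jaw":1},{"xyz":[0,0,0.017],"roll":0,"jaw":1},{"xyz":[0,0,0.017],"roll":0,"jaw":1},{"xyz":[0,0,0.017],"roll":0,"jaw":1}]' 40; python3 m.py 6; python3 - <<'E'
from h import *
p=load('6')[0]
cv2.imwrite('pics/c6b.png',cv2.resize(p[180:220,250:310],None,fx=12,fy=12,interpolation=cv2.INTER_CUBIC))
E
```

```text
time_s: 11.6
ee_pos: [491.9, -147.5, 191.6]
ee_rot: [180.0, -0.0, -6.3]
force: [-0.1, -0.0, -1.4]
gripper_width: 19.8
ee [ 491.9  -147.5   191.51   -6.33] [0.02 0.02 0.03 0.  ] dev [ 491.73 -148.59] (43.88239669799805, 38.81980895996094) 84.40592956542969
err to slot (tool mm) [-0.47794734  0.25521432] force [ 0.3  0.6 -1.2] w 19.9928591891575
```

View pics/c6b.png

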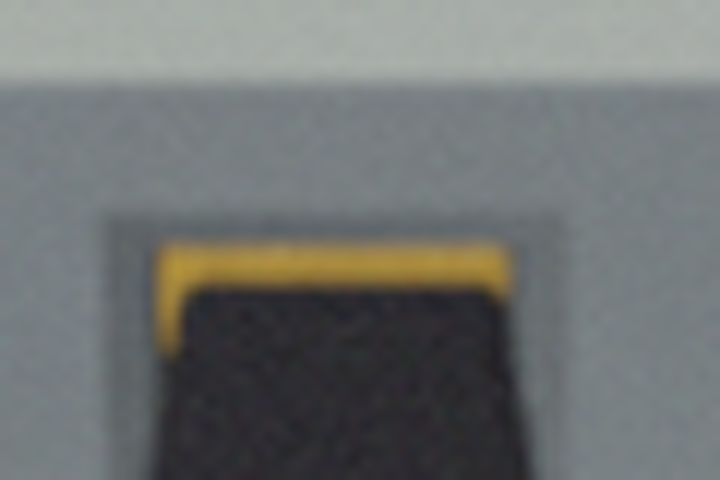

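```bash
python3 -m pendant '[{"xyz":[-0.0006,-0.0009,0],"roll":0,"jaw":1},{"xyz":[-0.0006,-0.0009,0],"roll":0,"jaw":1},{"xyz":[-0.0006,-0.0009,0.002],"roll":0,"jaw":1},{"xyz":[-0.0006,-0.0009,0.004],"roll":0,"jaw":1},{"xyz":[-0.0006,-0.0009,0.006],"roll":0,"jaw":1},{"xyz":[-0.0006,-0.0009,0.008],"roll":0,"jaw":1},{"xyz":[-0.0006,-0.0009,0.008],"roll":0,"jaw":1},{"xyz":[-0.0006,-0.0009,0.008],"roll":0,"jaw":1}]' 40; python3 m.py 7; python3 - <<'E'
from h import *
p=load('7')[0]
cv2.imwrite('pics/c7b.png',cv2.resize(p[170:210,250:310],None,fx=12,fy=12,interpolation=cv2.INTER_CUBIC))
E
```

```text
time_s: 12.9
ee_pos: [491.3, -146.5, 183.4]
ee_rot: [-180.0, 0.0, -6.3]
force: [-0.2, 0.0, -1.7]
gripper_width: 19.9
ee [ 491.34 -146.53  183.45   -6.33] [0.02 0.01 0.03 0.  ] dev [ 491.23 -147.65] (44.02920150756836, 38.90213394165039) 84.36891174316406
err to slot (tool mm) [0.19044681 1.15604881] force [ 0.1 -0.4 -1.3] w 19.807421066641908
```

View pics/c7b.png

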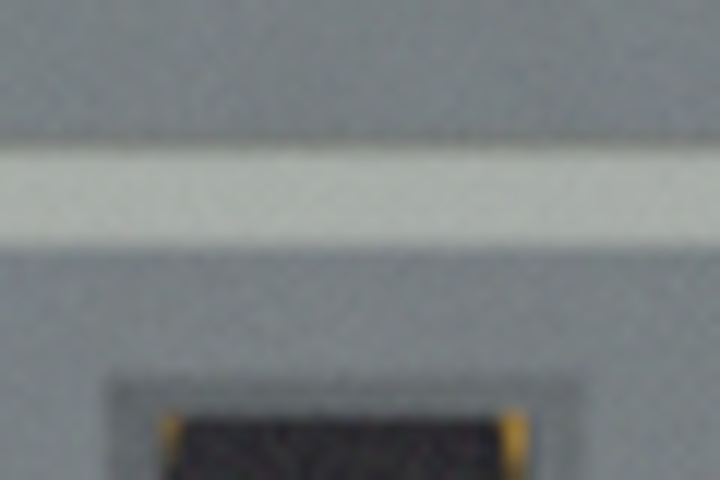

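```bash
python3 -m pendant '[{"xyz":[0.0002,0.0003,0.003],"roll":0,"jaw":1},{"xyz":[0.0002,0.0003,0.006],"roll":0,"jaw":1},{"xyz":[0.0002,0.0003,0.009],"roll":0,"jaw":1},{"xyz":[0.0002,0.0003,0.012],"roll":0,"jaw":1},{"xyz":[0.0002,0.0003,0.015],"roll":0,"jaw":1},{"xyz":[0.0002,0.0003,0.018],"roll":0,"jaw":1},{"xyz":[0.0002,0.0003,0.020],"roll":0,"jaw":1},{"xyz":[0.0002,0.0003,0.020],"roll":0,"jaw":1}]' 40; python3 m.py 8
```

```text
time_s: 14.2
ee_pos: [491.4, -146.8, 163.3]
ee_rot: [-180.0, 0.0, -6.3]
force: [0.3, 0.6, -0.5]
gripper_width: 20.2
ee [ 491.56 -146.86  163.46   -6.33] [0.06 0.02 0.1  0.  ] dev [ 491.85 -147.99] (44.23482894897461, 39.032630920410156) 84.11343383789062
err to slot (tool mm) [-0.06792095  0.8516967 ] force [-0.8 -0.4 -0.9] w 20.15992585622998
```

```bash
python3 -m pendant '[{"xyz":[0,0,0.002],"roll":0,"jaw":1},{"xyz":[0,0,0.004],"roll":0,"jaw":1},{"xyz":[0,0,0.006],"roll":0,"jaw":1},{"xyz":[0,0,0.008],"roll":0,"jaw":1},{"xyz":[0,0,0.010],"roll":0,"jaw":1},{"xyz":[0,0,0.012],"roll":0,"jaw":1},{"xyz":[0,0,0.014],"roll":0,"jaw":1},{"xyz":[0,0,0.014],"roll":0,"jaw":1}]' 40; python3 m.py 9
```

```text
time_s: 15.5
ee_pos: [491.5, -146.9, 149.5]
ee_rot: [-180.0, -0.0, -6.3]
force: [-2.2, 0.9, 5.3]
gripper_width: 20.1
ee [ 491.49 -146.84  149.6    -6.33] [0.01 0.01 0.04 0.  ] dev [ 491.47 -148.04] (44.01005172729492, 38.805355072021484) 84.87301635742188
err to slot (tool mm) [0.00363999 0.86941966] force [-2.  -0.5  6.1] w 20.00684318502001
```

```bash
python3 -m pendant '[{"xyz":[0,0,0.001],"roll":0,"jaw":1},{"xyz":[0,0,0.002],"roll":0,"jaw":1},{"xyz":[0,0,0.0025],"roll":0,"jaw":1},{"xyz":[0,0,0.0025],"roll":0,"jaw":1},{"xyz":[0,0,0.0025],"roll":0,"jaw":1},{"xyz":[0,0,0.0025],"roll":0,"jaw":1},{"xyz":[0,0,0.0025],"roll":0,"jaw":1},{"xyz":[0,0,0.0025],"roll":0,"jaw":1}]' 40; python3 m.py 10; python3 - <<'E'
from h import *
a=grab('scene','s10')[0]
for f,e in (('5',207.03),('8',163.46),('9',149.6),('10',env.state()['ee_pos'][2])):
    p,d,K,T=load(f); P=cloud(d,K,T); Z=P[...,2]; q=P[262:284,268:284,2]; print(f, round(float(np.median(q))-e,2))
for i in range(4): print(env.state()['force'].round(1)); env.grab_frame('top')
cv2.imwrite('pics/s10c.png',cv2.resize(a[140:330,50:450],None,fx=2,fy=2,interpolation=cv2.INTER_CUBIC))
E
```

```text
time_s: 16.8
ee_pos: [491.5, -146.8, 147.3]
ee_rot: [-180.0, -0.0, -6.3]
force: [-1.5, 0.6, 5.4]
gripper_width: 19.7
ee [ 491.5  -146.83  147.3    -6.33] [0.02 0.01 0.01 0.  ] dev [ 491.56 -148.01] (44.32448959350586, 38.60517883300781) 84.94418334960938
err to slot (tool mm) [-0.0034468   0.87345634] force [-3.1 -0.1  6.4] w 19.99728481202689
5 43.49
8 42.02
9 42.1
10 42.02
[-2.6  0.3  6.4]
[-2.2  0.2  5.9]
[-2.7  0.9  6.3]
[-1.9 -0.4  5.9]
```

View pics/s10c.png

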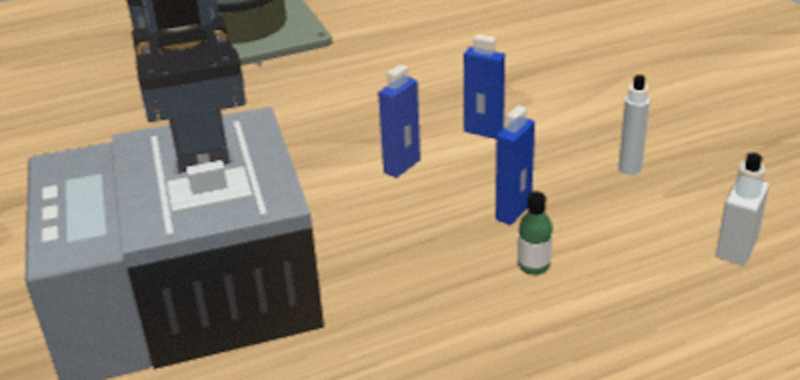

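```bash
python3 -c "
from workcell import env
print(env.job_done()); s=env.state(); print(s['time_s'],s['ee_pos'],s['force'],s['gripper_width'])"
```

```text
the job is handed in; nothing more can be done
None
the job is handed in; nothing more can be done
```

The job is handed in at about 17 s of the 61 s allowed, with the device still gripped and pressing the contact plate down.

- **Shutter:** I pinched the fin and slid it until it met its stop. It moved about 41 mm, because it already stood about 10 mm open. The last picture shows it open.
- **Device:** I took the dark device from among the three blue ones, gripping it across its thickness at 40 N. I fed it down the slot with lateral forces under 1 N until it reached the plate.
- **Last checks:**
    - **Travel:** the foot is at about z = 84 mm, which puts the plate about 10.7 mm down its 12 mm travel.
    - **Force:** the upward force at the wrist is about 7 N above the free reading, which by itself suggests about 10 mm.
    - **Grip:** the opening is 20 mm. The device's height in the fingers did not change while pressing, so it did not slip.
    - **Bystanders:** the last scene picture shows the blue devices, pen, dropper and box device still standing.

**Disagreements:** the two ways of measuring how the device lined up along the slot's length differed by 1 to 2 mm, so I used a value between them. While pressing there was also a steady sideways force of 2 to 3 N, most likely the device touching the slot wall lightly. The hand-in gave no verdict.

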